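# Spin the drilling disc and brake it on the mark

### The job

Check that the round drilling fixture runs freely, then leave it set for the first hole. Flick the disc with a fingertip so that it spins anticlockwise (seen from above) and its dark slot goes past the fixed pointer at least once with nothing touching the disc; then, before it runs down by itself, brake it with a fingertip so that it stands still with the slot at the pointer and not elsewhere, and take your hand away. Pick up nothing: leave the other things on the bench where they are.

Things in the scene. Friction and masses are not known exactly. Their poses are not given: they have to be found in the camera images.
- fixture: Round drilling fixture: foot 200 x 200 x 12 mm, bolted down, origin under its centre on the disc's axis, z up, x towards the pointer. Aluminium disc 240 mm across, 16 mm thick, level, upper face 68 mm above the bench; hub cap 40 mm across stands 6 mm up from it. From 86 mm off the axis to the edge (120 mm) the face is bare and smooth: brake it there.
- disc (a joint): Disc angle (rad), growing anticlockwise seen from above, counting on through the turns; 0, 2 pi, .. = slot exactly at the pointer. Starts between -4.6 and -2.4. Balanced, about 2 kg, inertia 0.014 kg m2 (+-15 %), very free: left alone it loses about a sixth of its speed each second plus 0.1 rad/s. A fingertip pressing on the face with 5 N stops it almost at once.
- slot (a point): Outer end of the one dark slot in the disc's face, a flush straight line 84 mm long and 12 mm wide that runs along a radius, almost to the edge; the point is on the upper face, 115 mm from the axis. It turns with the disc.
- pointer (a point): Fixed point over the rim in front of the pointer's tip, 115 mm from the axis, level with the disc's upper face: where slot must stop. The pointer is a level steel cone, up to 71 mm above the bench, its tip 3 mm off the disc's edge, on a post 150 to 166 mm from the axis.
- disc_top (a point): Centre of the disc's upper face.
- pin0 (a point): Top of one of three equal upright steel pins fast in the disc, 14 mm thick, standing 28 mm up from the face, 70 mm from the axis: push the side of a pin to flick the disc. This one is 60 degrees anticlockwise from the slot.
- pin1 (a point): Top of the second pin, 180 degrees from the slot.
- pin2 (a point): Top of the third pin, 60 degrees clockwise from the slot.
- glue: Bystander: standing glue bottle, 52 mm across, 115 mm tall, loose; origin at the centre of its underside.
- offcut: Bystander: loose wood offcut 160 x 60 x 22 mm, lying flat; origin at the centre of its underside, x along it.
- vise: Bystander: small loose grey drilling vice, 160 x 80 x 52 mm; origin at the centre of its underside.
- tin: Bystander: loose open steel tin, 72 mm across, 60 mm tall; origin at the centre of its underside.

How it is judged (in metres and radians):
On the way, in this order (a step that is already met when the one before it is completed fails the run):
1. the disc is turning anticlockwise by itself at over 0.6 rad/s, untouched by the robot, before the slot has come round to the pointer (value of joint disc below -0.15 rad and velocity of joint disc above 0.6 rad/s and contact force between each of the arm, the fingers and fixture below 0.05 N), for 0.05 s.
2. the slot has gone past the pointer and the disc is still turning by itself at over 0.3 rad/s, untouched (value of joint disc above 0.15 rad and velocity of joint disc above 0.3 rad/s and contact force between each of the arm, the fingers and fixture below 0.05 N), for 0.05 s.
3. after that a finger touches the disc to brake it (contact force between the fingers and fixture above 0.1 N).
At the end, for the whole second after the job is handed in: The disc stands still (below 0.03 rad/s) with the slot's outer end within 10 mm of the point before the pointer, and the four bystanders are within 20 mm of where they were (horizontal distance between slot and pointer below 0.01 m and velocity of joint disc between -0.03 and 0.03 rad/s and distance of each of glue, offcut, vise, tin from where it was at the start of the episode below 0.02 m); the robot touches nothing.
It fails at once if a bystander is pushed or lifted more than 20 mm from its place (distance of any of glue, offcut, vise, tin from where it was at the start of the episode above 0.02 m).
It fails at once if once the slot has gone past the pointer, the disc runs down by itself or is left standing, untouched, with the slot more than 30 mm from the pointer (value of joint disc above 0.15 rad and velocity of joint disc between -0.01 and 0.01 rad/s and contact force between each of the fingers, the arm and fixture below 0.02 N and horizontal distance between slot and pointer above 0.03 m).
It also fails if it takes over 54 s, if anything falls off the work surface, if the arm or the gripper's body presses on something with over 40 N, if the wrist force passes 120 N, or if a joint passes its speed limit or range.

### The arm

A 7-joint arm with a two-finger parallel gripper is mounted at the origin on the work surface. World frame = base frame: x ahead of the robot, y to its left, z up, the work surface at z = 0. Lengths are in m, angles in degrees, forces in N, time in s.
With the tool pointing down it reaches from about 0.425 to 0.875 m from the base axis. Payload 4.7 kg.
Tool frame: the origin (TCP) lies on the centre line of the jaws, within the pads' length; the fingertips stand 8 mm ahead of it and the grasp point (between the pads) lies 11 mm behind it; z points along the fingers, y is the direction in which the jaws open and shut (so a half turn about z gives the same grasp; the last joint's range is limited). The gripper opens to 87 mm and grips with 3 to 60 N. Pads are 19 mm wide; open, the fingers measure 117 mm over their backs; the gripper's body (75 mm by 190 mm) begins 51 mm behind the grasp point.
Start: joints at [-70.525, 18.392, -4.016, 83.108, 1.295, 78.541, -3.26], TCP at [0.208, 0.616, 0.231] pointing down, gripper open.
Joint ranges: [-163.93, 163.93], [-17.29, 119.83], [-79.2, 71.16], [3.27, 140.29], [-89.18, 269.18], [5.43, 117.66], [-154.24, 154.24]. Speed limits (degrees/s): [147.25, 147.25, 180, 180, 180, 180, 180].

### API

Orientations are given as [roll, pitch, yaw] about the fixed x, y, z axes, in that order (R = Rz(yaw) Ry(pitch) Rx(roll)).
In Python, from cell import env gives the robot as it stands. The module is installed in compiled form; this text tells all that it offers.
- The arm moves only by the tool move_arm, never from a script. Its argument "steps" is a list of rows, each a list of 2 entries, a list of its own where there are three numbers: the shift along the tool's x, y, z in m, then the turn about the tool's z in rad. A call has 1 to 20 rows; each row is the pose to reach, as a shift and turn from the pose commanded when the call began, along the tool's axes at that moment; what a row does not reach only later rows make up. A row lasts 1/8 s, in which the tool goes at most 62.5 mm and 10.7 degrees, less where a joint would pass 70% of its speed; a pose out of reach is approached as far as the arm can. A call with a gripper value outside its range is refused whole. "hand" is the closure, from -1 (fully open) to 1 (shut), set as the call begins (left out, the last holds). The fingers move at their own pace and stop on an object; "squeeze" is the grip in N (left out, the last holds). Time passes only in rows, so rows that repeat a pose let the fingers close. It gives the time, the measured TCP pose, the force and the opening at its end, in the units of the state.
- env.get_obs(): the state, without advancing time (a new reading comes with each control period).
- env.read_camera(name): name is "side" or "top"; returns (picture, depth): 400x640x3 uint8, red, green, blue; 400x640 float32, m along the optical axis (not along the pixel's ray), 0 where there is no reading.
- env.calibration(name): a dict with "intrinsics" (3x3 intrinsics, pixels), "position" and "orientation" of the camera in the world. Camera axes: x right, y up, looking along -z (the intrinsics and any distortion apply to the point x, -y, -z); pixel columns grow to the right and rows downward; lengths in m; the calibration is good to about 2 mm. A picture is of the moment at which its call begins. calibration takes no time and is no camera call.
- env.sign_off(): hands the job in, once; it reports no verdict.
Trained networks look in the newest picture that a camera, given by its name, has taken for a name from the list of things; names that differ only in an ending like _2 or _b are one class to them, and where a whole thing is asked for, a point or a joint stands for the part that bears it (a point fixed in the world has none). Each returns a list of dicts, best first, with "conf" (0 to 1); they miss things now and then, are a little off and sometimes report something else, mostly with a low value. They report only what shows in the picture. A call takes as long as a camera call.
- env.cut_out(camera, query): "region" (400x640 bool, what is visible of it) and "uv" ([column, row] in pixels, amid what is visible of it).
The state is a dict: "time_s": time; "qpos": joint angles; "joint_velocities": joint speeds; "effort": joint torques, N m; "tool_pos": TCP position; "tool_rot": TCP orientation; "force": force on the tool from outside, world axes, zero at the start; "wrist_torque": the same for the moment, N m; "grip_width": finger opening in m.
Only numpy, scipy, OpenCV 4.12 (cv2) and the standard library are available. Lean on these libraries where they do the work, as an engineer would, in place of code of your own. Each camera call takes 0.05 s, during which the arm holds its last target. There are 200 camera calls.

## Working session

There is one attempt and no reset: what is moved stays moved. The work goes in short steps, Python scripts to look and compute and a tool call to move; the robot and the scene stay as the last step left them, time stands still between calls to the robot, and variables do not carry over. Pictures are saved under pics/ and viewed, about 8 in all and at most 12, crops included, and the job is handed in when it is done.

Besides the shell and the picture viewer there is one more tool, called after "Request:" by a JSON object that holds its "name" and its "arguments", one argument or row to a line. move_arm: Moves the arm, as the interface text tells. Its arguments: {"type":"object","properties":{"steps":{"type":"array"},"hand":{"type":"number"},"squeeze":{"type":"number"}},"required":["steps"]}

```bash
mkdir -p pics
cat > h.py <<'E'
import numpy as np, cv2
from cell import env
from scipy.spatial.transform import Rotation as R
def cam(n):
    c=env.calibration(n); K=np.array(c["intrinsics"]); return c,K
def Rm(o):
    o=np.array(o,float)
    if o.shape==(3,3): return o
    if o.shape==(4,): return R.from_quat(o).as_matrix()
    return R.from_euler('xyz',o,degrees=True).as_matrix()
def ray(n,uv):
    c,K=cam(n); p=np.linalg.inv(K)@np.array([uv[0],uv[1],1.]); d=Rm(c["orientation"])@np.array([p[0],-p[1],-p[2]])
    return np.array(c["position"]),d
def atz(n,uv,z):
    o,d=ray(n,uv); return o+d*(z-o[2])/d[2]
def atd(n,uv,dep):
    o,d=ray(n,uv); return o+d*dep
def proj(n,P):
    c,K=cam(n); q=Rm(c["orientation"]).T@(np.array(P)-np.array(c["position"])); q=K@np.array([q[0],-q[1],-q[2]]); return q[:2]/q[2]
E
python3 - <<'E'
from h import *
for n in("side","top"):
    print(n,env.calibration(n))
    im,d=env.read_camera(n); cv2.imwrite(f"pics/{n}0.png",im[:,:,::-1])
    for q in["disc","slot","pointer","disc_top","pin0","pin1","pin2","glue","offcut","vise","tin"]:
        for r in env.cut_out(n,q)[:2]:
            u=r["uv"]; dd=d[int(u[1]),int(u[0])]
            print(q,round(r["conf"],2),np.round(u,1),r["region"].sum(),np.round(atd(n,u,dd),3) if dd>0 else None)
print(env.get_obs())
E
```

```text
side {'intrinsics': array([[512.41160011,   0.        , 327.22609721],
       [  0.        , 512.41160011, 204.41815423],
       [  0.        ,   0.        ,   1.        ]]), 'position': array([-0.06081409, -0.59052039,  0.84576306]), 'orientation': array([ 49.14216528,  -1.07467785, -46.65776788])}
disc 0.58 [329.3 243.7] 7431 [ 0.511 -0.077  0.072]
disc 0.21 [273.9 150.6] 1434 [0.69  0.298 0.038]
slot 0.56 [331.9 245.4] 7376 [ 0.514 -0.081  0.067]
pointer 0.82 [333.  252.6] 8884 [ 0.499 -0.099  0.069]
disc_top 0.64 [328.3 245.2] 7380 [ 0.509 -0.076  0.068]
pin0 0.76 [330.6 245.4] 7370 [ 0.511 -0.081  0.069]
pin1 0.76 [330.6 245.4] 7370 [ 0.511 -0.081  0.069]
pin2 0.76 [330.6 245.4] 7370 [ 0.511 -0.081  0.069]
glue 0.84 [200.3 180.6] 722 [0.449 0.293 0.071]
offcut 0.61 [406.2 336.4] 2555 [ 0.471 -0.317  0.019]
tin 0.59 [481.3 273.6] 1229 [ 0.717 -0.336  0.015]
tin 0.57 [199.  180.3] 759 [0.446 0.295 0.072]
top {'intrinsics': array([[497.02580321,   0.        , 317.43536233],
       [  0.        , 497.02580321, 192.75025052],
       [  0.        ,   0.        ,   1.        ]]), 'posi
[... 841 characters left out ...]
  0.005]
{'time_s': 1.2, 'qpos': array([-70.52593611,  18.39210881,  -4.01425531,  83.10908554,
         1.29378791,  78.54049501,  -3.25787091]), 'joint_velocities': array([ 0.00786131, -0.00541247,  0.0205147 , -0.0748676 , -0.00255322,
       -0.15015633, -0.07512377]), 'effort': array([ 3.11530157e-04, -4.91123307e+01, -4.03076839e-01, -3.12764812e+01,
       -6.37855008e-02,  3.39900597e-02,  1.28984098e-05]), 'tool_pos': array([0.20807796, 0.6158058 , 0.2305707 ]), 'tool_rot': array([1.79996631e+02, 2.18088669e-03, 1.61334904e+02]), 'force': array([ 0.26931139,  0.35810377, -0.79724852]), 'wrist_torque': array([ 0.00755146, -0.01374249,  0.0004354 ]), 'grip_width': 0.08705172552101706}
```

View pictures.

View pics/top0.png

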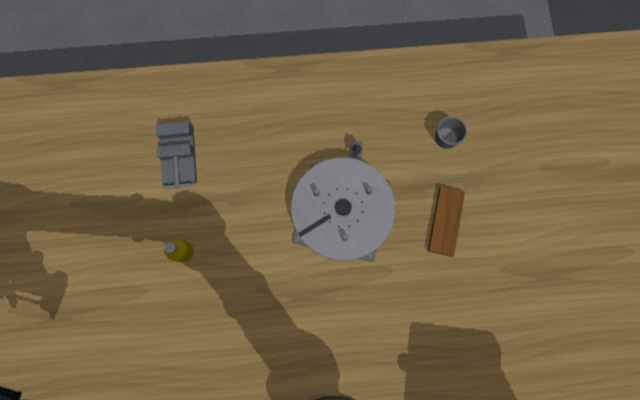

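View pics/side0.png

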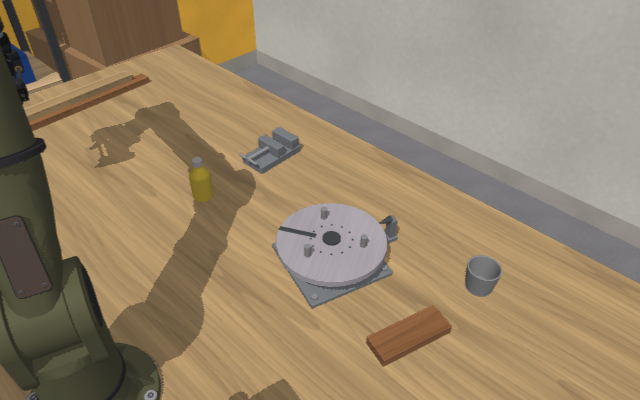

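```bash
cat >> h.py <<'E'
def rectify(n,im,cx,cy,half=.2,px=600,z=.068):
    # image of plane z: column -> +x, row -> -y (y up)
    g=np.linspace(-half,half,px); X,Y=np.meshgrid(cx+g,cy-g)
    c,K=cam(n); q=(np.stack([X,Y,0*X+z],-1)-np.array(c["position"]))@Rm(c["orientation"])
    u=K[0,0]*q[...,0]/-q[...,2]+K[0,2]; v=K[1,1]*-q[...,1]/-q[...,2]+K[1,2]
    return cv2.remap(im,u.astype(np.float32),v.astype(np.float32),cv2.INTER_CUBIC)
E
python3 - <<'E'
from h import *
from scipy.optimize import least_squares
outs=[]
for n in("top","side"):
    im=cv2.imread(f"pics/{n}0.png")[:,:,::-1].copy()
    env.read_camera(n)
    rs=env.cut_out(n,"disc_top"); m=rs[0]["region"].astype(np.uint8)
    cnt=max(cv2.findContours(m,cv2.RETR_EXTERNAL,cv2.CHAIN_APPROX_NONE)[0],key=cv2.contourArea)[:,0]
    P=np.array([atz(n,u,.068) for u in cnt])[:,:2]
    f=least_squares(lambda p:np.hypot(*(P-p[:2]).T)-p[2],[.52,-.07,.12],loss='soft_l1',f_scale=.002)
    print(n,f.x,"free r; fixed:",least_squares(lambda p:np.hypot(*(P-p[:2]).T)-.12,[.52,-.07],loss='soft_l1',f_scale=.002).x)
    outs.append(rectify(n,im,.52,-.075,.2,400))
cv2.imwrite("pics/rect0.png",np.hstack(outs)[:,:,::-1])
E
```

```text
top [ 0.52739625 -0.06965748  0.11872161] free r; fixed: [ 0.52739897 -0.06975989]
side [ 0.52208586 -0.07263761  0.1208102 ] free r; fixed: [ 0.52215675 -0.07264552]
```

View pics/rect0.png

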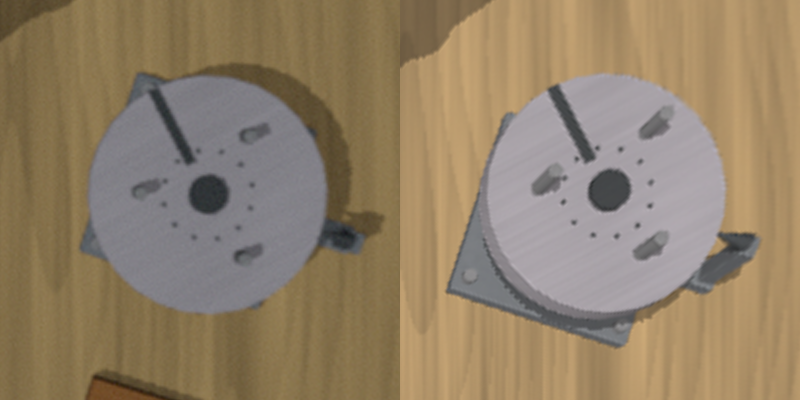

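```bash
cat >> h.py <<'E'
C={"top":(.527,-.069),"side":(.5245,-.0695)}
PTR=-17.5
def slot(n,im):
    c=C[n]; a=np.radians(np.arange(0,360,.5)); r=np.arange(.045,.113,.002)
    cc,K=cam(n); A,RR=np.meshgrid(a,r,indexing='ij')
    q=(np.stack([c[0]+RR*np.cos(A),c[1]+RR*np.sin(A),0*A+.068],-1)-np.array(cc["position"]))@Rm(cc["orientation"])
    u=K[0,0]*q[...,0]/-q[...,2]+K[0,2]; v=-K[1,1]*q[...,1]/-q[...,2]+K[1,2]
    g=cv2.remap(cv2.cvtColor(im,cv2.COLOR_RGB2GRAY),u.astype(np.float32),v.astype(np.float32),cv2.INTER_LINEAR).astype(float)
    nb=np.minimum(np.roll(g,20,0),np.roll(g,-20,0))   # +-10 deg, both must be brighter
    s=np.clip(nb-g,0,60).mean(1); k=np.arange(-14,15)
    s2=np.convolve(np.r_[s[-10:],s,s[:10]],np.ones(7)/7,'same')[10:-10]
    i=int(s2.argmax()); w=s[(i+k)%720]; w=np.clip(w-.3*w.max(),0,None)
    ang=(i+(w*k).sum()/w.sum())*.5
    return (ang-PTR)%360, s2[i]   # degrees anticlockwise from pointer, score
E
python3 - <<'E'
from h import *
for n in("top","side"):
    print(n,slot(n,cv2.imread(f"pics/{n}0.png")[:,:,::-1].copy()))
E
```

```text
top (np.float64(134.60844524656298), np.float64(59.91176470588235))
side (np.float64(132.18594165883826), np.float64(59.28991596638656))
```

Request:
{"name": "move_arm", "arguments": {
  "steps": [
    [[-0.038, -0.032, 0], 0],
    [[-0.076, -0.064, 0], 0],
    [[-0.114, -0.096, 0], 0],
    [[-0.152, -0.128, 0], 0],
    [[-0.19, -0.16, 0], 0],
    [[-0.228, -0.192, 0], 0],
    [[-0.266, -0.224, 0], 0],
    [[-0.304, -0.256, 0], 0],
    [[-0.342, -0.288, 0], 0],
    [[-0.38, -0.32, 0], 0],
    [[-0.418, -0.352, 0], 0],
    [[-0.456, -0.384, 0], 0],
    [[-0.494, -0.416, 0], 0],
    [[-0.532, -0.448, 0], 0],
    [[-0.571, -0.481, 0], 0],
    [[-0.571, -0.481, 0], 0]
  ],
  "hand": 1,
  "squeeze": 20
}}

```text
time_s: 3.4
tool_pos: [0.596, -0.0281, 0.2306]
tool_rot: [-179.8, 0.1, 160.9]
force: [-1.1, -0.2, 0.1]
grip_width: 0.0008
```

Run:
```python
from h import *
o=[]
for n in("top","side"):
    im,d=env.read_camera(n); o.append(im); print(n,slot(n,im))
s=env.get_obs(); print(s["time_s"],s["tool_pos"],s["tool_rot"])
cv2.imwrite("pics/a1.png",np.hstack([o[0][60:360,120:520],o[1][60:360,120:520]])[:,:,::-1])
```

```text
top (np.float64(338.3190386997372), np.float64(11.147058823529411))
side (np.float64(132.1867586073874), np.float64(59.46218487394958))
3.5 [ 0.59497415 -0.02269246  0.23034746] [ 1.79986584e+02 -3.60843039e-02  1.61271929e+02]
```

View pics/a1.png

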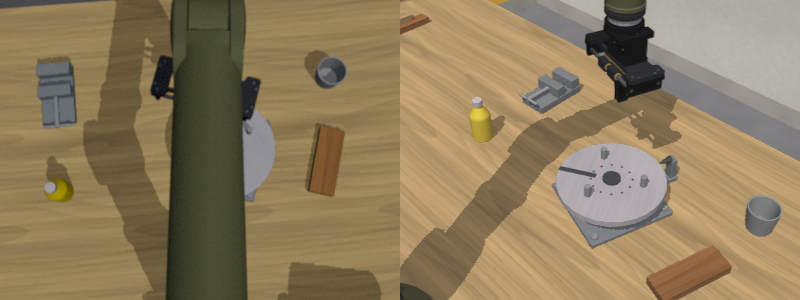

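Request:
{"name": "move_arm", "arguments": {
  "steps": [
    [[0, 0, 0.05], 0],
    [[0, 0, 0.1], 0],
    [[0, 0, 0.142], 0],
    [[0, 0, 0.142], 0],
    [[0, 0, 0.142], 0]
  ]
}}

```text
time_s: 4.12
tool_pos: [0.5962, -0.0215, 0.0904]
tool_rot: [179.9, 0.1, 161.4]
force: [0.5, 0.5, 0.7]
grip_width: 0.0005
```

Run:
```python
from h import *
n="side"
im,d=env.read_camera(n); print(n,slot(n,im))
s=env.get_obs(); print(s["time_s"],s["tool_pos"],s["force"])
cv2.imwrite("pics/a2.png",cv2.resize(im[120:320,230:430],None,fx=3,fy=3)[:,:,::-1])
```

```text
side (np.float64(132.18178975222514), np.float64(59.46638655462184))
4.175 [ 0.5966809  -0.02185162  0.09101285] [ 0.41909472 -0.32356269 -0.153665  ]
```

View pics/a2.png

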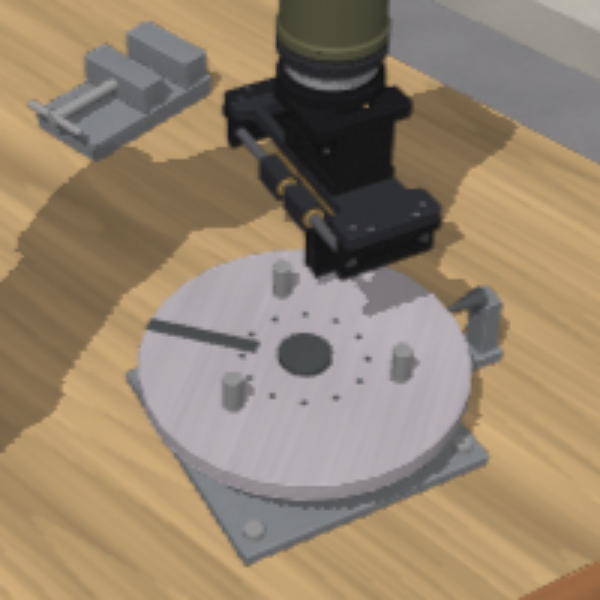

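Request:
{"name": "move_arm", "arguments": {
  "steps": [
    [[0.006, 0, 0.002], 0],
    [[0.02, 0, 0.003], 0],
    [[0.042, 0, 0.003], 0],
    [[0.072, 0, 0.003], 0],
    [[0.074, 0, -0.04], 0],
    [[0.068, 0.015, -0.07], 0],
    [[0.055, 0.036, -0.07], 0],
    [[0.05, 0.036, -0.04], 0]
  ]
}}

```text
time_s: 5.18
tool_pos: [0.5618, 0.0301, 0.1314]
tool_rot: [179.7, 0.3, 161.5]
force: [-0.5, -0.3, -1.0]
grip_width: 0.0003
```

Run:
```python
from h import *
n="side"
for i in range(8):
    im,d=env.read_camera(n); t=env.get_obs()["time_s"]; print(round(t,3),np.round(slot(n,im),2))
s=env.get_obs(); print(s["time_s"],s["tool_pos"],s["force"])
```

```text
5.225 [315.91  58.02]
5.275 [328.9   57.99]
5.325 [341.56  58.01]
5.375 [354.03  58.21]
5.425 [ 6.16 58.92]
5.475 [18.2  58.49]
5.525 [29.76 57.73]
5.575 [41.62 50.38]
5.575 [0.55955985 0.02741283 0.12971817] [-0.69700654  0.19514632  0.18307543]
```

Request:
{"name": "move_arm", "arguments": {
  "steps": [
    [[0, 0, 0.025], 0],
    [[0, 0, 0.04], 0],
    [[0, 0, 0.049], 0],
    [[0, 0, 0.049], 0],
    [[0, 0, 0.049], 0],
    [[0, 0, 0.049], 0],
    [[0, 0, 0.049], 0],
    [[0, 0, 0.049], 0]
  ]
}}

```text
time_s: 6.58
tool_pos: [0.5594, 0.0275, 0.0798]
tool_rot: [180.0, 0.0, 161.3]
force: [-0.4, -0.9, 0.1]
grip_width: 0.0006
```

```bash
cat > track.py <<'E'
from h import *
import sys
from scipy.optimize import least_squares
def run(k,turn0,log="log.txt"):
    n="side"; T=[];A=[]
    for i in range(k):
        t=env.get_obs()["time_s"]; im,d=env.read_camera(n); a,s=slot(n,im)
        if s>25: T.append(t);A.append(a)
    s=env.get_obs()
    T=np.array(T);A=np.degrees(np.unwrap(np.radians(A)))
    p=np.polyfit(T-T[-1],A,2 if k>6 else 1); print("poly",p, "resid",np.round(A-np.polyval(p,T-T[-1]),1))
    print(np.c_[np.round(T,3),np.round(A,1)].tolist())
    print(s["time_s"],np.round(s["tool_pos"],4),np.round(s["force"],2))
run(int(sys.argv[1]),0)
E
python3 track.py 6
```

```text
poly [198.2544996  322.15575514] resid [-0.3  0.   0.2  0.2  0.1 -0.3]
[[6.575, 272.3], [6.625, 282.6], [6.675, 292.6], [6.725, 302.6], [6.775, 312.3], [6.825, 321.9]]
6.875 [0.5592 0.0275 0.0796] [-0.38  0.01 -0.13]
```

Request:
{"name": "move_arm", "arguments": {
  "steps": [
    [[0, 0, 0], 0],
    [[0, 0, 0], 0],
    [[0, 0, 0], 0],
    [[0, 0, 0], 0],
    [[0, 0, 0], 0],
    [[0, 0, 0], 0],
    [[0, 0, 0], 0],
    [[0, 0, 0], 0],
    [[0, 0, 0], 0],
    [[0, 0, 0], 0],
    [[0, 0, 0], 0],
    [[0, 0, 0], 0],
    [[0, 0, 0], 0],
    [[0, 0, 0], 0],
    [[0, 0, 0], 0],
    [[0, 0, 0], 0],
    [[0, 0, 0], 0],
    [[0, 0, 0], 0]
  ]
}}

```text
time_s: 9.12
tool_pos: [0.5593, 0.0275, 0.0796]
tool_rot: [180.0, 0.0, 161.3]
force: [-0.1, -0.6, -0.1]
grip_width: 0.0008
```

```bash
python3 track.py 6
```

```text
poly [115.5613811 337.7542241] resid [-0.2  0.   0.1  0.1  0.  -0.1]
[[9.125, 308.7], [9.175, 314.7], [9.225, 320.5], [9.275, 326.3], [9.325, 332.0], [9.375, 337.6]]
9.425 [0.5592 0.0275 0.0796] [ 0.38  0.47 -0.28]
```

Request:
{"name": "move_arm", "arguments": {
  "steps": [
    [[-0.014, -0.001, 0], 0],
    [[-0.028, -0.002, 0], 0],
    [[-0.028, -0.002, 0], 0],
    [[-0.028, -0.002, 0], 0],
    [[-0.028, -0.002, 0], 0],
    [[-0.028, -0.002, 0], 0],
    [[-0.028, -0.002, 0], 0],
    [[-0.028, -0.002, 0], 0],
    [[-0.028, -0.002, 0], 0],
    [[-0.028, -0.002, 0], 0],
    [[-0.028, -0.002, 0], 0],
    [[-0.028, -0.002, 0], 0],
    [[-0.028, -0.002, 0], 0],
    [[-0.028, -0.002, 0], 0],
    [[-0.028, -0.002, 0], 0],
    [[-0.028, -0.002, 0], 0],
    [[-0.028, -0.002, 0], 0],
    [[-0.028, -0.002, 0], 0],
    [[-0.028, -0.002, 0], 0],
    [[-0.028, -0.002, 0], 0]
  ]
}}

```text
time_s: 11.92
tool_pos: [0.5851, 0.0166, 0.0796]
tool_rot: [180.0, 0.0, 161.3]
force: [0.2, -0.5, -0.3]
grip_width: 0.0004
```

```bash
python3 track.py 6
```

```text
poly [ 61.48842449 203.70761921] resid [-0.1  0.   0.1  0.1  0.  -0.1]
[[11.925, 188.3], [11.975, 191.4], [12.025, 194.5], [12.075, 197.6], [12.125, 200.7], [12.175, 203.6]]
12.225 [0.5851 0.0166 0.0796] [ 0.3   0.7  -0.76]
```

Request:
{"name": "move_arm", "arguments": {
  "steps": [
    [[0, 0, 0], 0],
    [[0, 0, 0], 0],
    [[0, 0, 0], 0],
    [[0, 0, 0], 0],
    [[0, 0, 0], 0],
    [[0, 0, 0], 0],
    [[0, 0, 0], 0],
    [[0, 0, 0], 0],
    [[0, 0, 0], 0],
    [[0, 0, 0], 0],
    [[0, 0, 0], 0],
    [[0, 0, 0], 0],
    [[0, 0, 0], 0],
    [[0, 0, 0], 0],
    [[0, 0, 0], 0],
    [[0, 0, 0], 0],
    [[0, 0, 0], 0],
    [[0, 0, 0], 0],
    [[0, 0, 0], 0],
    [[0, 0, 0], 0]
  ]
}}

```text
time_s: 14.72
tool_pos: [0.5851, 0.0166, 0.0796]
tool_rot: [180.0, 0.0, 161.3]
force: [-0.3, -0.1, -0.4]
grip_width: 0.0002
```

```bash
python3 track.py 8
```

```text
poly [ -5.2677705   22.00346067 318.5276049 ] resid [ 0. -0.  0. -0.  0.  0. -0.  0.]
[[14.725, 310.2], [14.775, 311.4], [14.825, 312.7], [14.875, 313.9], [14.925, 315.1], [14.975, 316.3], [15.025, 317.4], [15.075, 318.5]]
15.125 [0.5851 0.0167 0.0796] [ 0.91 -0.89  0.31]
```

Request:
{"name": "move_arm", "arguments": {
  "steps": [
    [[0, 0, 0], 0],
    [[0, 0, 0], 0],
    [[0, 0, 0], 0],
    [[0, 0, 0], 0],
    [[0, 0, 0], 0],
    [[0, 0, 0], 0],
    [[0, 0, 0], 0],
    [[0, 0, 0], 0],
    [[0, 0, 0], 0],
    [[0, 0, 0], 0],
    [[0, 0, 0], 0],
    [[0, 0, 0], 0],
    [[0, 0, 0.002], 0],
    [[0, 0, 0.003], 0],
    [[0, 0, 0.004], 0],
    [[0, 0, 0.005], 0],
    [[0, 0, 0.005], 0]
  ]
}}

```text
time_s: 17.25
tool_pos: [0.5866, 0.0157, 0.0764]
tool_rot: [180.0, 0.2, 161.3]
force: [-1.3, -2.9, 9.2]
grip_width: 0.0005
```

```bash
python3 track.py 3
```

```text
poly [1.69553185e-01 3.42847867e+02] resid [-0.  0. -0.]
[[17.25, 342.8], [17.3, 342.8], [17.35, 342.8]]
17.4 [0.5865 0.0157 0.0764] [-1.24 -1.3   7.51]
```

Request:
{"name": "move_arm", "arguments": {
  "steps": [
    [[0.002, 0.001, 0], 0],
    [[0.005, 0.001, 0], 0],
    [[0.009, 0.002, 0], 0],
    [[0.013, 0.003, 0], 0],
    [[0.017, 0.003, 0], 0],
    [[0.021, 0.004, 0], 0],
    [[0.024, 0.004, 0], 0],
    [[0.027, 0.004, 0], 0],
    [[0.0285, 0.0045, 0], 0],
    [[0.0285, 0.0045, 0], 0],
    [[0.0285, 0.0045, 0], 0]
  ]
}}

```text
time_s: 18.77
tool_pos: [0.5614, 0.0294, 0.0764]
tool_rot: [179.9, 0.2, 161.3]
force: [-0.0, -1.2, 8.0]
grip_width: 0.0006
```

```bash
python3 track.py 3
python3 - <<'E'
from h import *
o=[]
for n in("side","top"):
    im,_=env.read_camera(n); o.append(im); print(n,slot(n,im))
a=cv2.resize(o[0][150:290,260:420],None,fx=5,fy=4.2857,interpolation=cv2.INTER_CUBIC)
for k,z in ((.115,.068),(.123,.064),(.15,.064)):
    pass
cv2.imwrite("pics/b1.png",a[:,:,::-1])
E
```

```text
poly [-2.51949039e-01  3.58450045e+02] resid [ 0. -0.  0.]
[[18.775, 358.5], [18.825, 358.5], [18.875, 358.5]]
18.925 [0.5614 0.0294 0.0765] [-0.39 -1.84  7.07]
side (np.float64(358.4521436216981), np.float64(59.53781512605043))
top (np.float64(355.2861072902338), np.float64(59.134453781512605))
```

View pics/b1.png

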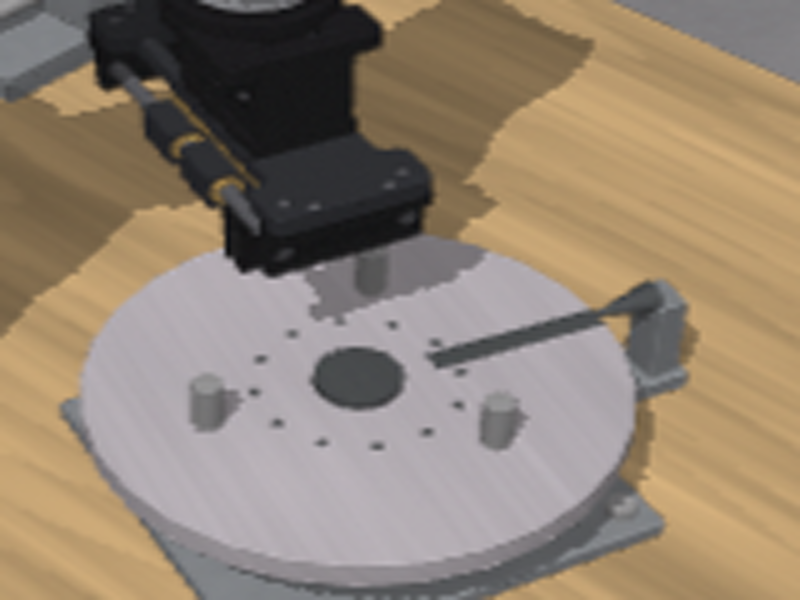

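Run:
```python
from h import *
o=[]
for n in("top","side"):
    im,_=env.read_camera(n)
    c=C[n]; a=rectify(n,im,c[0]+.105,c[1]-.033,.065,390,z=.068)   # 3 px/mm
    f=lambda r,d: (int(round(195+3000*(r*np.cos(np.radians(d))-.105))),int(round(195-3000*(r*np.sin(np.radians(d))+.033))))
    for d in(-17.5,):
        a=a.copy(); cv2.line(a,f(.125,d),f(.17,d),(255,0,0),1)
    cv2.circle(a,f(.115,-17.5),3,(0,255,0),1)
    o.append(a)
cv2.imwrite("pics/b2.png",np.hstack(o)[:,:,::-1])
```

```text
(no output)
```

View pics/b2.png

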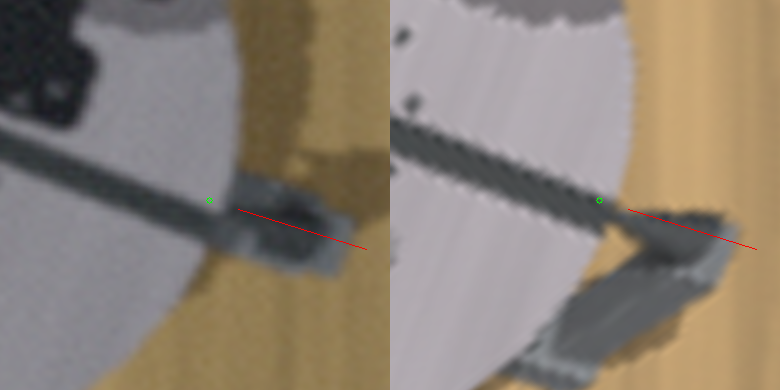

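Run:
```python
from h import *
o=[]
for n in("top","side"):
    im,_=env.read_camera(n); cc=env.calibration(n)
    def dark(cx,cy,half,px,z):
        a=cv2.cvtColor(rectify(n,im,cx,cy,half,px,z),cv2.COLOR_RGB2GRAY); return a
    # hub at z=.074
    a=dark(.526,-.069,.027,270,.074); t=cv2.threshold(a,0,255,cv2.THRESH_OTSU|cv2.THRESH_BINARY_INV)
    m=max(cv2.findContours(t[1],cv2.RETR_EXTERNAL,cv2.CHAIN_APPROX_NONE)[0],key=cv2.contourArea)
    e=cv2.fitEllipse(m); hub=np.array([.526+(e[0][0]-134.5)*.054/269,-.069-(e[0][1]-134.5)*.054/269])
    # slot line at z=.068: rows of rectified image rotated: sample perpendicular profiles
    P=[]
    g=cv2.cvtColor(rectify(n,im,hub[0],hub[1],.13,1301,.068),cv2.COLOR_RGB2GRAY).astype(float)
    for r in np.arange(.045,.108,.002):
        th=np.radians(-19); s=np.arange(-.014,.0141,.0004)
        X=r*np.cos(th)-s*np.sin(th); Y=r*np.sin(th)+s*np.cos(th)
        v=cv2.remap(g.astype(np.float32),((X+.13)*5000).astype(np.float32)[None],((.13-Y)*5000).astype(np.float32)[None],1)[0]
        w=np.clip(np.median(np.sort(v)[-30:])-v-30,0,None); k=(w*s).sum()/w.sum(); P.append([r*np.cos(th)-k*np.sin(th),r*np.sin(th)+k*np.cos(th)])
    P=np.array(P); vx,vy,x0,y0=cv2.fitLine(P.astype(np.float32),cv2.DIST_HUBER,0,1e-4,1e-4).ravel()
    if vx<0: vx,vy=-vx,-vy
    miss=vx*(-y0)-vy*(-x0)
    print(n,"hub",hub.round(4),"axes mm",np.round(np.array(e[1])*.2,1),"slot dir",np.degrees(np.arctan2(vy,vx)).round(2),"line misses hub by mm",round(1e3*miss,2),"end angle",np.degrees(np.arctan2(*P[-1][::-1])).round(2))
    b=rectify(n,im,hub[0]+.128,hub[1]-.042,.04,400,.066); b=cv2.convertScaleAbs(b,alpha=1.6 if n=="top" else 1.2)
    f=lambda r,d:(int(199.5+4987*(r*np.cos(np.radians(d))-.128)),int(199.5-4987*(r*np.sin(np.radians(d))+.042)))
    for d in(-15,-17.5,-20,-22.5): cv2.circle(b,f(.150,d),2,(255,0,0),-1)
    o.append(b)
cv2.imwrite("pics/b3.png",np.hstack(o)[:,:,::-1])
```

```text
top hub [ 0.5304 -0.0623] axes mm [44.6 52.1] slot dir -41.0 line misses hub by mm -24.33 end angle -24.87
side hub [ 0.5248 -0.0694] axes mm [39.8 44.7] slot dir -21.35 line misses hub by mm -2.75 end angle -19.92
```

View pics/b3.png

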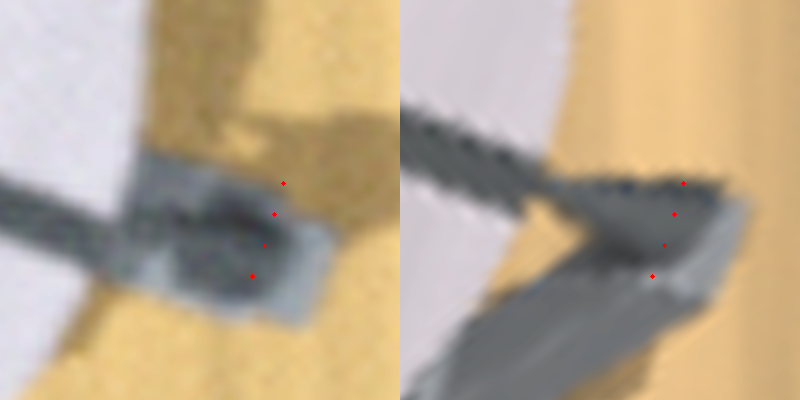

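Request:
{"name": "move_arm", "arguments": {
  "steps": [
    [[0.001, 0, 0], 0],
    [[0.0025, 0, 0], 0],
    [[0.004, 0, 0], 0],
    [[0.0052, 0, 0], 0],
    [[0.006, 0, 0], 0],
    [[0.006, 0, 0], 0],
    [[0.006, 0, 0], 0],
    [[0.006, 0, 0], 0]
  ]
}}

```text
time_s: 20.23
tool_pos: [0.5558, 0.0314, 0.0765]
tool_rot: [179.9, 0.2, 161.3]
force: [-0.3, -2.1, 8.4]
grip_width: 0.0003
```

Run:
```python
from h import *
for n in("side","top"):
    im,_=env.read_camera(n); print(n,slot(n,im))
s=env.get_obs(); print(s["time_s"],s["tool_pos"],s["force"])
```

```text
side (np.float64(1.691450216450221), np.float64(59.32773109243696))
top (np.float64(358.6119374763646), np.float64(51.689075630252105))
20.325 [0.55578243 0.031388   0.07644494] [ 0.06201525 -1.36006364  8.06125957]
```

Request:
{"name": "move_arm", "arguments": {
  "steps": [
    [[0, 0, -0.001], 0],
    [[0, 0, -0.002], 0],
    [[0, 0, -0.004], 0],
    [[0, 0, -0.01], 0],
    [[0, 0, -0.04], 0],
    [[0, 0.03, -0.08], 0],
    [[0, 0.08, -0.12], 0],
    [[0, 0.13, -0.12], 0],
    [[0, 0.18, -0.12], 0],
    [[0, 0.18, -0.12], 0],
    [[0, 0.18, -0.12], 0]
  ]
}}

```text
time_s: 21.7
tool_pos: [0.6113, 0.2018, 0.1943]
tool_rot: [-179.9, -0.0, 161.3]
force: [-0.8, -0.2, -0.5]
grip_width: 0.0002
```

```bash
python3 track.py 4
python3 - <<'E'
from h import *
o=[]
for n in("top","side"):
    im,_=env.read_camera(n); print(n,slot(n,im))
    o.append(rectify(n,im,.575,-.085,.1,400))
    if n=="top":
        for q in("glue","offcut","vise","tin"):
            r=env.cut_out(n,q); print(q,[(round(x["conf"],2),np.round(x["uv"],1)) for x in r[:1]])
cv2.imwrite("pics/c1.png",np.hstack(o)[:,:,::-1])
E
```

```text
poly [0.03018401 4.38910428] resid [-0.  0. -0.  0.]
[[21.7, 4.4], [21.75, 4.4], [21.8, 4.4], [21.85, 4.4]]
21.9 [0.6116 0.2008 0.1949] [ 0.25  0.77 -0.14]
top (np.float64(1.613966299907588), np.float64(59.91596638655462))
glue []
offcut [(0.89, array([447.1, 220.6]))]
vise [(0.36, array([343. , 212.1]))]
tin [(0.77, array([450.2, 130.3]))]
side (np.float64(4.384240542881912), np.float64(59.462184873949575))
```

View pics/c1.png

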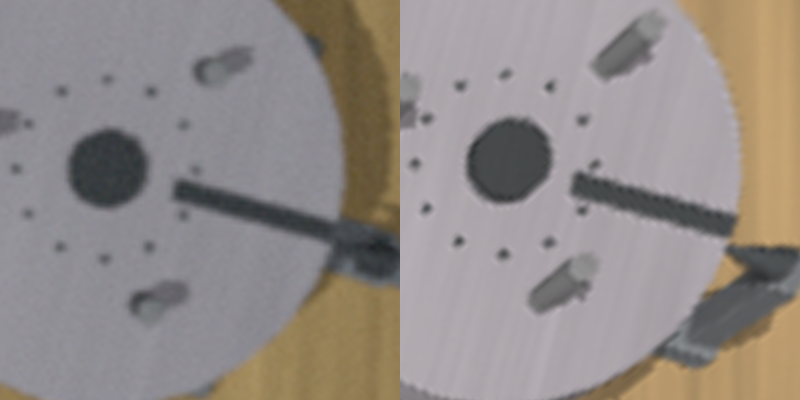

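Request:
{"name": "move_arm", "arguments": {
  "steps": [
    [[0, -0.05, 0], 0],
    [[0, -0.1, 0], 0],
    [[0, -0.15, 0.03], 0],
    [[0, -0.18, 0.07], 0],
    [[0, -0.18, 0.105], 0],
    [[0, -0.18, 0.114], 0],
    [[0, -0.18, 0.114], 0],
    [[0, -0.18, 0.114], 0],
    [[0, -0.18, 0.116], 0],
    [[0, -0.18, 0.1175], 0],
    [[0, -0.18, 0.1188], 0],
    [[0, -0.18, 0.1188], 0],
    [[0, -0.18, 0.1188], 0]
  ]
}}

```text
time_s: 23.82
tool_pos: [0.5546, 0.0319, 0.0765]
tool_rot: [180.0, 0.1, 161.3]
force: [0.1, -0.5, 4.6]
grip_width: 0.0005
```

```bash
python3 track.py 3
```

```text
poly [0.03887171 4.15270211] resid [-0.  0. -0.]
[[23.825, 4.1], [23.875, 4.2], [23.925, 4.1]]
23.975 [0.5546 0.0319 0.0765] [-0.03 -0.13  5.96]
```

Request:
{"name": "move_arm", "arguments": {
  "steps": [
    [[-0.001, 0, 0], 0],
    [[-0.0025, 0, 0], 0],
    [[-0.004, 0, 0], 0],
    [[-0.005, 0, 0], 0],
    [[-0.005, 0, 0], 0],
    [[-0.005, 0, 0], 0]
  ]
}}

```text
time_s: 24.72
tool_pos: [0.5593, 0.0305, 0.0764]
tool_rot: [179.9, 0.1, 161.3]
force: [0.6, -0.0, 5.5]
grip_width: 0.0003
```

```bash
python3 track.py 3
```

```text
poly [-0.02272111  1.48051254] resid [ 0. -0.  0.]
[[24.725, 1.5], [24.775, 1.5], [24.825, 1.5]]
24.875 [0.5593 0.0305 0.0765] [-0.32 -0.76  5.76]
```

Request:
{"name": "move_arm", "arguments": {
  "steps": [
    [[0, 0, -0.0003], 0],
    [[0, 0, -0.0006], 0],
    [[0, 0, -0.0009], 0],
    [[0, 0, -0.0009], 0],
    [[0, 0, -0.006], 0],
    [[0, 0, -0.02], 0],
    [[0, 0, -0.06], 0]
  ]
}}

```text
time_s: 25.75
tool_pos: [0.5568, 0.0299, 0.1351]
tool_rot: [-179.8, -0.2, 161.3]
force: [0.8, 0.5, 0.7]
grip_width: 0.0007
```

```bash
python3 track.py 4
```

```text
poly [-0.02588152  1.93541437] resid [-0.  0. -0. -0.]
[[25.75, 1.9], [25.8, 1.9], [25.85, 1.9], [25.9, 1.9]]
25.95 [0.5593 0.0302 0.1371] [ 0.12  0.39 -0.66]
```

Standing still after release. Now I'll withdraw the hand and do one last check.

Request:
{"name": "move_arm", "arguments": {
  "steps": [
    [[0, 0, -0.05], 0],
    [[0, 0.05, -0.06], 0],
    [[0, 0.1, -0.06], 0],
    [[0, 0.15, -0.06], 0],
    [[0, 0.2, -0.06], 0],
    [[0, 0.2, -0.06], 0],
    [[0, 0.2, -0.06], 0],
    [[0, 0.2, -0.06], 0]
  ]
}}

```text
time_s: 26.95
tool_pos: [0.6226, 0.2177, 0.1956]
tool_rot: [-179.9, -0.0, 161.2]
force: [-0.8, -0.3, -1.0]
grip_width: 0.0004
```

Run:
```python
from h import *
o=[]
for n in("top","side"):
    im,_=env.read_camera(n); print(n,slot(n,im))
    o.append(rectify(n,im,.575,-.085,.1,400))
    if n=="side": S=im
for q in("glue","offcut","tin","vise"):
    r=env.cut_out("side",q); print(q,[(round(x["conf"],2),np.round(x["uv"],1)) for x in r[:2]])
print(env.get_obs()["time_s"])
cv2.imwrite("pics/c2.png",np.vstack([np.hstack(o)[100:300],cv2.resize(S,(800,500))[100:500]])[:,:,::-1])
```

```text
top (np.float64(359.1331124830598), np.float64(59.99159663865546))
side (np.float64(1.9380950079736863), np.float64(59.579831932773104))
glue [(0.89, array([200.6, 179.7])), (0.25, array([331.1, 243.8]))]
offcut [(0.82, array([408.4, 334.8])), (0.54, array([201.4, 180.9]))]
tin [(0.81, array([482.4, 271.8]))]
vise [(0.94, array([275.3, 150.1])), (0.32, array([331. , 244.6]))]
27.25
```

View pics/c2.png

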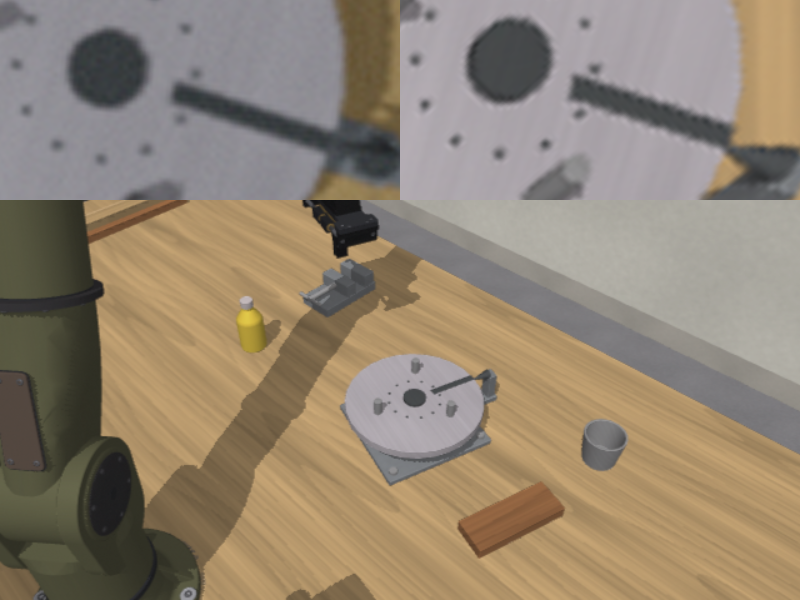

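The picture shows the slot ending at (335,140) in the top view and (730,135) in the side view, in line with the cone both times. The bystanders are where they were, and the hand is clear of everything.

```bash
python3 -c "
from cell import env
print(env.sign_off())"
```

```text
the job is handed in; nothing more can be done
None
```

The disc ran freely and now stands still with the slot at the pointer. The job is handed in at about 27 s of the 54 s allowed.

- **Flick and run:** I pushed one pin with the closed fingertips. The disc left at about 4.3 rad/s anticlockwise, and the slot passed the pointer twice with nothing touching the disc.
- **Braking:** I braked it on the bare rim as it slowed towards the next pass. It stopped about 17° short, so I kept the fingertip pressed on the face and drew the disc round to the pointer. Lifting off moved the disc about 3° past, so I touched it once more, turned it back and released it more slowly.
- **Last checks:** The slot reads −0.9° from the top camera and +1.9° from the side camera, so the two disagree by nearly 3°. Even the larger reading is about 4 mm at the slot's end, against the 10 mm allowed. No motion showed in repeated readings after the last release, and the hand is clear.
- **Bystanders:** The glue, offcut, tin and vice show in the side view within about 2 pixels of their first positions. An earlier top-view search missed the glue and misplaced the vice, because the arm was in the way.

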